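# Close the alternator tester's terminal box and start the test

### The job

Lay the yellow cover plate lengthwise on the four white studs of the blue terminal box, between the black guides, and let go of it; then press it down until it sits fully home and level, flush with the guides. Then, on the grey key panel, press the blue key fully and let it come up, then the green key; leave the keys alone until the cover is home, and never press the red one. Leave the ratchet, socket and pliers beyond the box where they lie.

Things in the scene. Friction and masses are not known exactly. Their poses are not given: they have to be found in the camera images.
- cover_center (a point): centre (half-way up) of the loose yellow cover plate, 160 mm long (its y), 56 wide (x), 14 thick, 0.2 to 0.4 kg, black stripes near both ends. At the start it lies level along a fixed wooden batten (120 x 34 mm, 25 high) left or right of the blue box, its centre 32 mm above the bench, its long edges overhanging by about 11 mm: grip it across its width at mid-length. It fits either way round
- seat (a point): centre of the blue terminal box's seat, 44 mm above the bench, at the level of the two solid end supports (|y| over 50 mm) on which the cover comes to rest; y along the seat, x across, z up. The box is fixed, 210 x 110 mm (y, x). Between the supports it is only 28 mm high, so there is room for fingertips beside the cover at mid-length (terminals inside reach 39 mm, at |x| under 17 mm)
- stud_tops (a point): point over the seat's centre at the height of the raised studs' tops, 10 mm above the seat. Four white studs, 10 mm in diameter, at x = +-19, y = +-66 mm. A cover laid on them has its centre 17 mm above the seat point, 7 mm when home. They carry its weight; they slide down stiffly (2 N each) and stay down. Pressing with about 6 N at the cover's middle sinks it level; off centre it tips and needs more
- guide_tops (a point): point over the seat's centre at the height of the guides' tops, 14 mm above the seat: the upper face of a cover that is home is level with it. The fixed black guides surround the cover at its ends and corners with about 3.5 mm to spare on every side; there are none at mid-length
- key_blue (a joint): travel of the blue key, m: 0 up, 0.006 fully down; spring key, 1.5 N to start and 5 N fully down
- key_green (a joint): travel of the green key, as the blue one
- key_red (a joint): travel of the red key, as the blue one
- key_blue_top (a point): centre of the top of the blue key, a disc 32 mm in diameter, 62 mm above the bench when up, pressed straight down. The three keys stand in a row, 58 mm apart, in any order, on the fixed grey key panel 200 x 100 x 40 mm, on the other side of the box from the batten
- key_green_top (a point): centre of the top of the green key, same size
- key_red_top (a point): centre of the top of the red key, same size
- ratchet_mid (a point): middle of a steel ratchet handle, 210 mm long, lying beyond the box: leave alone
- socket_mid (a point): middle of a steel socket, 26 mm in diameter, 64 mm high, standing beyond the box on the left: leave alone
- pliers_mid (a point): middle of yellow pliers, 150 mm long, lying beyond the box on the right: leave alone

How it is judged (in metres and radians):
On the way, in this order (a step that is already met when the one before it is completed fails the run):
1. the cover lies on the raised studs, between the guides, let go (horizontal distance between cover_center and seat below 0.007 m and angle between the y axis of cover_center and the y axis of seat, either way round below 0.08 rad and z of cover_center in the frame of seat between 0.013 and 0.021 m and angle between cover_center's own z axis and vertical below 0.06 rad and contact force between cover and the fingers below 0.1 N), for 0.1 s.
2. the cover is pressed home and level (horizontal distance between cover_center and seat below 0.007 m and angle between the y axis of cover_center and the y axis of seat, either way round below 0.08 rad and z of cover_center in the frame of seat between 0.004 and 0.0085 m and angle between cover_center's own z axis and vertical below 0.025 rad), for 0.1 s.
3. the blue key is pressed fully, the green one up (value of joint key_blue above 0.004 m and value of joint key_green below 0.002 m), for 0.02 s.
4. then the green key is pressed fully, the blue one up (value of joint key_green above 0.004 m and value of joint key_blue below 0.002 m), for 0.02 s.
At the end, for the whole second after the job is handed in: the cover rests in the terminal box, centred within 7 mm and lengthwise within 0.08 rad, level within 0.025 rad and down on its supports within 1.5 mm; it is at rest and all three keys are up (all of step 2 and linear speed of cover below 0.02 m/s and value of joint each of key_blue, key_green, key_red below 0.002 m); the robot touches nothing.
It fails at once if the red key is pressed (value of joint key_red above 0.003 m).
It fails at once if the blue or green key is pressed before the cover is home (value of joint any of key_blue, key_green above 0.003 m and (z of cover_center in the frame of seat above 0.0105 m or horizontal distance between cover_center and seat above 0.02 m)).
It fails at once if the ratchet, socket or pliers are moved more than 40 mm (distance of any of ratchet_mid, socket_mid, pliers_mid from where it was at the start of the episode above 0.04 m).
It also fails if it takes over 58 s, if anything falls off the work surface, if the arm or the gripper's body presses on something with over 40 N, if the wrist force passes 120 N, or if a joint passes its speed limit or range.

### The arm

A 6-joint arm with a two-finger parallel gripper is mounted at the origin on the work surface. World frame = base frame: x ahead of the robot, y to its left, z up, the work surface at z = 0. Lengths are in m, angles in degrees, forces in N, time in s.
With the tool pointing down it reaches from about 0.25 to 0.725 m from the base axis. Payload 9.7 kg.
Tool frame: the origin (TCP) lies between the finger pads; the fingertips stand 22 mm ahead of it and the grasp point (between the pads) lies 3 mm ahead of it; z points along the fingers, y is the line along which they close (so a half turn about z gives the same grasp; the last joint's range is limited). The gripper opens to 85 mm and grips with 20 to 120 N. Pads are 22 mm wide; open, the fingers measure 114 mm over their backs; the gripper's body (76 mm by 85 mm) begins 54 mm behind the grasp point. The pads swing forward as they close: fully open they stand 13 mm farther back than shut.
Start: joints at [72.938, 4.979, 10.078, 95.1, 0, 90], TCP at [0.161, 0.526, 0.253] pointing down, gripper open.
Joint ranges: [-179.16, 179.16], [-48.56, 103.87], [-65.8, 70.77], [-126.05, 130.52], [-82.76, 87.17], [-180, 180]. Speed limits (degrees/s): [127.2, 127.2, 147.25, 180, 180, 180].

### API

Orientations are given as [roll, pitch, yaw] about the fixed x, y, z axes, in that order (R = Rz(yaw) Ry(pitch) Rx(roll)).
In Python, from workcell import bot, viewer, finder gives the robot as it stands.
- The arm moves only by the tool move_arm, never from a script. Its arguments are lists of equal length, an entry for each row: "offset": the shift along the tool's x, y, z in cm, a list of three; "twist": the turn, a rotation vector about the tool's x, y, z in rad, a list of three; "grip": the opening, from 0 (shut) to 1 (fully open). In form: {"offset": [[x, y, z], ...], "twist": [[ax, ay, az], ...], "grip": [grip, ...]}. A call has 1 to 5 rows; each row shifts and turns the commanded pose from where the row before left it, along the tool's axes as they then stand; what a row does not reach is not made up. A row lasts 1/10 s, in which the tool goes at most 50 mm and 8.59 degrees, less where a joint would pass 70% of its speed; a pose out of reach is approached as far as the arm can. A call is refused whole if a number of a shift passes 5 or a number of a turn 0.15, either way. A call with a gripper value outside its range is refused whole. The fingers move at their own pace and stop on an object; "force" is the grip in N (left out, the last holds). Time passes only in rows, so rows that do not move let the fingers close. It gives the time, the measured TCP pose, the force, the opening and the grip force at its end, in the units of the state.
- bot.get_obs(): the state, without advancing time (a new reading comes with each control period).
- viewer.camera(name): name is "scene" or "top"; returns a dict with "color" (420x560x3 uint8, red, green, blue), "depth" (420x560 float32, m along the optical axis (not along the pixel's ray), 0 where there is no reading), "vfov" (degrees; the focal length in pixels is half the picture's height over the tangent of half this angle, whatever the lens; pixels are square), "cx", "cy" (the principal point, pixels), "position" and "attitude" of the camera in the world. Camera axes: x right, y down, z forward; pixel columns grow to the right and rows downward; lengths in m; the calibration is good to about 2 mm. A picture is of the moment at which its call begins.
- bot.job_done(): hands the job in; it is judged then, once.
Trained networks look in a picture, given as the dict that the camera call returned (one of the last four; its "shot" number tells which), for a name from the list of things; names that differ only in an ending like _2 or _b are one class to them, and where a whole thing is asked for, a point or a joint stands for the part that bears it (a point fixed in the world has none). Each returns a list of dicts, best first, with "p" (0 to 1); they miss things now and then, are a little off and sometimes report something else, mostly with a low value. They report only what shows in the picture. A call takes as long as a camera call.
- finder.boxes_of(picture, thing): "position" ([column, row] in pixels, amid what is visible of it).
- finder.pinpoint(picture, thing): "position" ([column, row] in pixels: a listed point, or the origin of a listed thing).
The state is a dict: "time": time; "q": joint angles; "qd": joint speeds; "joint_efforts": joint torques, N m; "ee_pos": TCP position; "tcp_rot": TCP orientation; "wrist_force": force on the tool from outside, world axes, zero at the start; "torque": the same for the moment, N m; "opening": finger opening in m; "grasp_force": force on a finger pad.
Only numpy, scipy, OpenCV 4.12 (cv2) and the standard library are available. Lean on these libraries where they do the work, as an engineer would, in place of code of your own. Each camera call takes 0.05 s, during which the arm holds its last target. There are 200 camera calls.

## Working session

There is one attempt and no reset: what is moved stays moved. The work goes in short steps, Python scripts to look and compute and a tool call to move; the robot and the scene stay as the last step left them, time stands still between calls to the robot, and variables do not carry over. Pictures are saved under pics/ and viewed, at most 10 in all, crops included, and the job is handed in when it is done.

Besides the shell and the picture viewer there is one more tool, called after "Call:" as name(argument=value, ...) on one line, values as JSON. move_arm: Moves the arm, as the interface text tells. Its arguments: {"type":"object","properties":{"offset":{"type":"array","items":{"type":"array","items":{"type":"number"}}},"twist":{"type":"array","items":{"type":"array","items":{"type":"number"}}},"grip":{"type":"array","items":{"type":"number"}},"force":{"type":"number"}},"required":["offset","twist","grip"]}

```bash
mkdir -p pics; cat > h.py <<'E'
import numpy as np,cv2
from scipy.spatial.transform import Rotation as R
from workcell import bot,viewer,finder
def cam(n):
    p=viewer.camera(n); return p
def rot(p):
    a=np.array(p["attitude"],float)
    return a if a.shape==(3,3) else R.from_euler('xyz',a,degrees=True).as_matrix()
def foc(p): return p["color"].shape[0]/2/np.tan(np.radians(p["vfov"])/2)
def ray(p,uv):
    f=foc(p); return rot(p)@np.array([(uv[0]-p["cx"])/f,(uv[1]-p["cy"])/f,1.])
def onz(p,uv,z):
    d=ray(p,uv);o=np.array(p["position"]);return o+d*(z-o[2])/d[2]
def cloud(p):
    f=foc(p);h,w=p["depth"].shape;u,v=np.meshgrid(np.arange(w),np.arange(h))
    c=np.stack([(u-p["cx"])/f,(v-p["cy"])/f,np.ones((h,w))],-1)*p["depth"][...,None]
    return c@rot(p).T+np.array(p["position"])
def save(p,n): cv2.imwrite(f"pics/{n}.png",p["color"][...,::-1])
E
python3 - <<'E'
from h import *
print(bot.get_obs())
for n in("top","scene"):
    p=cam(n);save(p,n+"0");print(n,p["position"],p["attitude"],p["vfov"],p["cx"],p["cy"])
    for t,z in(("cover_center",.032),("seat",.044),("stud_tops",.054),("guide_tops",.058),("key_blue_top",.062),("key_green_top",.062),("key_red_top",.062)):
        for d in finder.pinpoint(p,t)[:2]:print(t,d["position"],round(d["p"],2),onz(p,d["position"],z).round(4))
E
```

```text
{'time': 0.0, 'q': array([7.29366973e+01, 5.01095016e+00, 1.00331630e+01, 9.51011255e+01,
       1.77454672e-04, 9.00009458e+01]), 'qd': array([ 0.00010543, -0.01994753,  0.03408901,  0.06020393, -0.00919386,
       -0.04807316]), 'joint_efforts': array([ 1.64952984e-03, -5.20392752e+01,  4.64794850e+01,  1.65844196e-02,
        8.96226538e-05,  2.61997417e-05]), 'ee_pos': array([0.16132044, 0.52558062, 0.25257294]), 'tcp_rot': array([-1.79921087e+02, -1.76151803e-04,  1.62935751e+02]), 'wrist_force': array([ 0.4253311 , -0.45695537,  0.31819965]), 'torque': array([ 0.0180958, -0.0360739,  0.0035878]), 'grasp_force': 0.0, 'opening': 0.08518345961885511}
top [0.35028952 0.01057761 1.33482658] [-170.0391091    -0.18866624  -89.85079742] 45.049572546709925 278.39738611440816 208.30549373622554
cover_center [401.6, 234.2] 0.72 [ 0.512  -0.3125  0.032 ]
seat [283.1, 251.3] 0.64 [ 0.4657 -0.0054  0.044 ]
seat [401.1, 232.9] 0.42 [ 0.5139 -0.3084  0.044 ]
stud_tops [283.6, 251.9] 0.6 [ 0.4633 -0.0065  0.054 ]
guide_tops [286.9, 249.1] 0.95 [ 0.47   -0.0148  0.058 ]
key_blue_top [150.3, 207.
[... 185 characters left out ...]
2224 0.062 ]
scene [1.09238882 0.58930072 0.74384711] [-1.30469825e+02 -1.00861419e-01  1.37596681e+02] 53.273777426876244 275.6407685068849 206.9638715709782
cover_center [216.4, 155.4] 0.72 [ 0.499  -0.3274  0.032 ]
seat [300.4, 198.9] 0.8 [0.468  0.0041 0.044 ]
seat [384.1, 289.6] 0.48 [0.5501 0.3339 0.044 ]
stud_tops [299.2, 189.6] 0.88 [ 0.4516 -0.0174  0.054 ]
stud_tops [219.4, 250.5] 0.42 [0.7427 0.0195 0.054 ]
guide_tops [300.0, 191.7] 0.82 [ 0.4601 -0.0061  0.058 ]
guide_tops [381.5, 287.0] 0.66 [0.5594 0.3313 0.058 ]
key_blue_top [382.0, 290.1] 0.69 [0.5682 0.3383 0.062 ]
key_green_top [398.4, 278.5] 0.52 [0.5181 0.343  0.062 ]
key_red_top [420.5, 264.6] 0.63 [0.4503 0.3525 0.062 ]
```

View pics/top0.png

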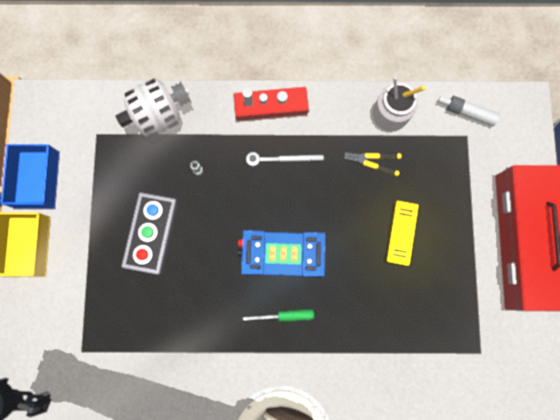

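View pics/scene0.png

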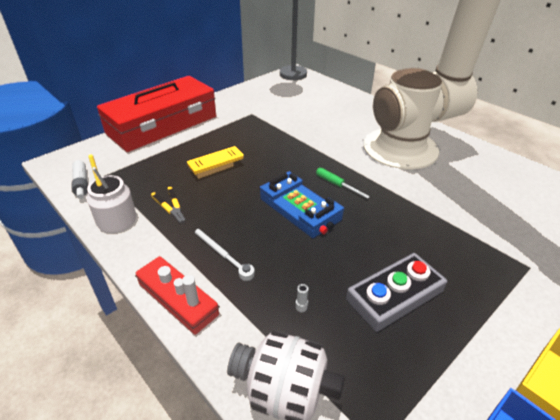

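```bash
cat > seg.py <<'E'
from h import *
def blobs(n,p=None):
    p=p or cam(n);C=cloud(p);hsv=cv2.cvtColor(p["color"],cv2.COLOR_RGB2HSV)
    H,S,V=[hsv[...,i].astype(int) for i in range(3)]
    def rep(nm,m,k=40,zr=(0.01,.2)):
        m=m&(p["depth"]>0)&(C[...,2]>zr[0])&(C[...,2]<zr[1])
        nn,L,st,ce=cv2.connectedComponentsWithStats(m.astype(np.uint8))
        for i in range(1,nn):
            if st[i,4]>k:
                q=C[L==i];r=cv2.minAreaRect((q[:,:2]*1000).astype(np.float32))
                print(n,nm,st[i,4],ce[i].round(1),"mean",q.mean(0).round(4),"z",np.percentile(q[:,2],[5,50,95]).round(4),"rect",np.round(r[0],1),np.round(r[1],1),round(r[2],1))
    rep("yellow",(H>18)&(H<35)&(S>120)&(V>90))
    rep("blue",(H>95)&(H<130)&(S>120),60)
    rep("green",(H>40)&(H<85)&(S>100),30)
    rep("red",((H<8)|(H>172))&(S>130),30)
    rep("white",(S<50)&(V>190),8,(.03,.065))
    return p,C,hsv
if __name__=="__main__":
    for n in("top","scene"):blobs(n)
E
python3 seg.py
```

```text
top yellow 84 [412.1  91.5] mean [ 0.8535 -0.3232  0.1491] z [0.1163 0.1466 0.1867] rect [ 853.5 -324.3] [35.7 19.1] 48.8
top yellow 65 [373.1 155.8] mean [ 0.7268 -0.2483  0.0145] z [0.0106 0.0146 0.0191] rect [ 726.9 -250.5] [48.  12.7] 89.0
top yellow 68 [370.9 164.3] mean [ 0.7031 -0.2416  0.0143] z [0.0107 0.0138 0.0188] rect [ 703.3 -241.5] [40.1 14.7] 70.9
top yellow 1393 [402.1 233.1] mean [ 0.5143 -0.3122  0.0391] z [0.0343 0.0393 0.0439] rect [ 515.8 -313.6] [ 57.8 160.6] 79.1
top yellow 1383 [ 25.9 241.2] mean [0.4901 0.6531 0.0417] z [0.0132 0.0395 0.0713] rect [482.1 665.8] [159.1 112.9] 0.3
top blue 1858 [ 29.3 175.5] mean [0.662  0.6575 0.0453] z [0.0146 0.0457 0.071 ] rect [659.2 656.5] [112.7 158.2] 89.7
top blue 86 [152.  209.5] mean [0.5697 0.3291 0.062 ] z [0.0581 0.0619 0.0653] rect [570.2 329.6] [25.7 23.2] 46.1
top blue 2419 [283.1 254. ] mean [ 0.4594 -0.0054  0.0383] z [0.0249 0.0418 0.0499] rect [461.4  -3.6] [214.2 110.4] 88.4
top green 87 [146.8 231.6] mean [0.5129 0.3395 0.0624] z [0.0587 0.062  0.0677] rect [512.9 339.9] [24.4 24.5] 35.2
top green 324 [2
[... 5167 characters left out ...]
ite 172 [377.6 294.6] mean [0.5764 0.3354 0.0518] z [0.0484 0.052  0.0546] rect [572.3 332.8] [43.9 46.9] 19.9
scene white 10 [301.  291.1] mean [0.6928 0.2297 0.0633] z [0.0613 0.0637 0.0646] rect [693.3 229.2] [ 5.2 13.6] 23.6
scene white 13 [354.3 292.1] mean [0.5983 0.2942 0.0398] z [0.0384 0.0399 0.0412] rect [598.7 294.7] [28.3  4.1] 73.1
scene white 20 [413.8 297.4] mean [0.5188 0.3864 0.0409] z [0.0391 0.0408 0.0423] rect [519.3 386.3] [ 2.3 41.1] 80.2
scene white 34 [377.9 312.8] mean [0.6041 0.3592 0.0404] z [0.0386 0.0403 0.0421] rect [606.4 353.5] [23.6 51.5] 21.7
scene white 22 [397.6 307.1] mean [0.5634 0.3778 0.0404] z [0.0388 0.0404 0.0421] rect [563.1 377.5] [ 3.9 36.4] 76.8
```

```bash
cat > plan.py <<'E'
from h import *
import sys
def plan(tgt,yaw,n,turn=None,pr=True):
    "rows (cm, rad) from the measured TCP to tgt, tool levelled to vertical, yaw deg"
    o=bot.get_obs();P=np.array(o["ee_pos"]);R0=R.from_euler('xyz',o["tcp_rot"],degrees=True)
    R1=R.from_euler('xyz',[180,0,yaw],degrees=True)
    rv=(R0.inv()*R1).as_rotvec()
    if turn: rv=rv+0; rv[2]=turn
    d=(np.array(tgt)-P)/n;Rc=R0;rows=[]
    for i in range(n):
        rows.append((Rc.inv().apply(d)*100).round(2).tolist());Rc=Rc*R.from_rotvec(rv/n)
    print("t",round(o["time"],2),"pos",P.round(4),"rot",np.round(o["tcp_rot"],1),"q",np.round(o["q"],1),"twist/row",(rv/n).round(4))
    if pr:
        for i in range(0,n,5):print(rows[i:i+5])
if __name__=="__main__":
    a=[float(x) for x in sys.argv[1:]];plan(a[:3],a[3],int(a[4]))
E
python3 plan.py .515 -.313 .2 169.1 25
```

```text
t 0.9 pos [0.1614 0.5258 0.2533] rot [180.   -0.  162.9] q [72.9  5.  10.1 95.1  0.  90. ] twist/row [ 0.      0.     -0.0043]
[[-2.34, -2.79, 0.21], [-2.32, -2.8, 0.21], [-2.31, -2.81, 0.21], [-2.3, -2.82, 0.21], [-2.29, -2.83, 0.21]]
[[-2.28, -2.84, 0.21], [-2.26, -2.85, 0.21], [-2.25, -2.86, 0.21], [-2.24, -2.87, 0.21], [-2.23, -2.88, 0.21]]
[[-2.21, -2.89, 0.21], [-2.2, -2.9, 0.21], [-2.19, -2.91, 0.21], [-2.18, -2.92, 0.21], [-2.16, -2.93, 0.21]]
[[-2.15, -2.94, 0.21], [-2.14, -2.95, 0.21], [-2.13, -2.96, 0.21], [-2.11, -2.96, 0.21], [-2.1, -2.97, 0.21]]
[[-2.09, -2.98, 0.21], [-2.08, -2.99, 0.21], [-2.06, -3.0, 0.21], [-2.05, -3.01, 0.21], [-2.04, -3.02, 0.21]]
```

Call:
move_arm(offset=[[-2.6,-3.1,0],[-2.6,-3.1,0],[-2.6,-3.1,0],[-2.6,-3.1,0],[-2.6,-3.1,0]], twist=[[0,0,0],[0,0,0],[0,0,0],[0,0,0],[0,0,0]], grip=[1,1,1,1,1])

```text
time: 1.4
ee_pos: [0.2404, 0.338, 0.2533]
tcp_rot: [180.0, 0.0, 163.0]
wrist_force: [-0.3, 0.2, 0.0]
opening: 0.0851
grasp_force: 0.0
```

```bash
python3 plan.py .515 -.313 .2 169.1 20
```

```text
t 1.4 pos [0.2404 0.338  0.2533] rot [180.   0. 163.] q [ 54.6 -13.4  -7.2  96.2  -0.   71.6] twist/row [ 0.      0.     -0.0054]
[[-2.27, -2.71, 0.27], [-2.25, -2.72, 0.27], [-2.24, -2.73, 0.27], [-2.22, -2.75, 0.27], [-2.21, -2.76, 0.27]]
[[-2.19, -2.77, 0.27], [-2.18, -2.78, 0.27], [-2.16, -2.79, 0.27], [-2.15, -2.8, 0.27], [-2.13, -2.82, 0.27]]
[[-2.12, -2.83, 0.27], [-2.1, -2.84, 0.27], [-2.09, -2.85, 0.27], [-2.07, -2.86, 0.27], [-2.06, -2.87, 0.27]]
[[-2.04, -2.88, 0.27], [-2.03, -2.89, 0.27], [-2.01, -2.9, 0.27], [-1.99, -2.92, 0.27], [-1.98, -2.93, 0.27]]
```

Call:
move_arm(offset=[[-2.25,-2.72,0.25],[-2.25,-2.72,0.25],[-2.25,-2.72,0.25],[-2.25,-2.75,0.25],[-2.2,-2.75,0.25]], twist=[[0,0,-0.005],[0,0,-0.005],[0,0,-0.005],[0,0,-0.005],[0,0,-0.005]], grip=[1,1,1,1,1])

```text
time: 1.9
ee_pos: [0.3091, 0.1754, 0.2409]
tcp_rot: [180.0, 0.0, 164.4]
wrist_force: [1.2, 0.4, 0.1]
opening: 0.0855
grasp_force: 0.0
```

Call:
move_arm(offset=[[-2.2,-2.77,0.25],[-2.2,-2.77,0.25],[-2.15,-2.8,0.25],[-2.15,-2.8,0.25],[-2.15,-2.8,0.25]], twist=[[0,0,-0.005],[0,0,-0.005],[0,0,-0.005],[0,0,-0.005],[0,0,-0.005]], grip=[1,1,1,1,1])

```text
time: 2.4
ee_pos: [0.3776, 0.0124, 0.2284]
tcp_rot: [180.0, 0.0, 165.8]
wrist_force: [1.6, 0.1, 0.1]
opening: 0.0857
grasp_force: 0.0
```

Call:
move_arm(offset=[[-2.1,-2.83,0.25],[-2.1,-2.83,0.25],[-2.1,-2.85,0.25],[-2.05,-2.85,0.25],[-2.05,-2.85,0.25]], twist=[[0,0,-0.005],[0,0,-0.005],[0,0,-0.005],[0,0,-0.005],[0,0,-0.005]], grip=[1,1,1,1,1])

```text
time: 2.9
ee_pos: [0.4453, -0.1503, 0.2158]
tcp_rot: [180.0, 0.0, 167.2]
wrist_force: [0.6, 0.6, -0.2]
opening: 0.0855
grasp_force: 0.0
```

Call:
move_arm(offset=[[-2.05,-2.9,0.25],[-2.05,-2.9,0.25],[-2.0,-2.9,0.25],[-2.0,-2.9,0.25],[-2.0,-2.9,0.25]], twist=[[0,0,-0.005],[0,0,-0.005],[0,0,-0.005],[0,0,-0.005],[0,0,-0.005]], grip=[1,1,1,1,1])

```text
time: 3.4
ee_pos: [0.5134, -0.3132, 0.2031]
tcp_rot: [180.0, 0.0, 168.7]
wrist_force: [1.0, -0.2, 0.9]
opening: 0.0854
grasp_force: 0.0
```

```bash
python3 plan.py .515 -.313 .042 169.1 6; python3 - <<'E'
from h import *
p=cam("scene")
C=cloud(p);hsv=cv2.cvtColor(p["color"],cv2.COLOR_RGB2HSV)
m=(hsv[...,0]>18)&(hsv[...,0]<35)&(hsv[...,1]>120)&(C[...,2]>.033)&(C[...,2]<.045)&(C[...,1]>-.42)&(C[...,1]<-.2)&(C[...,0]<.65)&(p["depth"]>0)
q=C[m];r=cv2.minAreaRect((q[:,:2]*1000).astype(np.float32));print(r,q.mean(0),m.sum())
x=cv2.resize(p["color"][60:220,120:330],None,fx=3,fy=3);cv2.imwrite("pics/s1.png",x[...,::-1])
E
```

```text
t 3.4 pos [ 0.5134 -0.3132  0.2031] rot [180.    0.  168.7] q [-31.4  11.4  11.6  90.3   0.  -20.1] twist/row [ 0.      0.     -0.0013]
[[-0.03, 0.01, 2.69], [-0.03, 0.01, 2.69], [-0.03, 0.01, 2.69], [-0.03, 0.01, 2.69], [-0.03, 0.01, 2.69]]
[[-0.03, 0.01, 2.69]]
((515.8851928710938, -313.06829833984375), (65.99452209472656, 160.4429931640625), 79.06291961669922) [ 0.51904811 -0.30985512  0.03876161] 635
```

Call:
move_arm(offset=[[-0.2,0,3],[0,0,3],[0,0,3],[0,0,3],[0,0,2.5]], twist=[[0,0,-0.006],[0,0,0],[0,0,0],[0,0,0],[0,0,0]], grip=[1,1,1,1,1])

```text
time: 3.95
ee_pos: [0.5146, -0.3119, 0.0565]
tcp_rot: [180.0, -0.1, 169.0]
wrist_force: [0.3, 0.4, 1.1]
opening: 0.0858
grasp_force: 0.0
```

Call:
move_arm(offset=[[0,0,1.5],[0,0,0.7],[0,0,0],[0,0,0],[0,0,0]], twist=[[0,0,0],[0,0,0],[0,0,0],[0,0,0],[0,0,0]], grip=[1,1,0.4,0.4,0.4], force=40)

```text
time: 4.45
ee_pos: [0.5158, -0.3126, 0.0379]
tcp_rot: [-180.0, 0.1, 169.0]
wrist_force: [-0.8, 0.9, 4.1]
opening: 0.0551
grasp_force: 44.7
```

Call:
move_arm(offset=[[0,0,0],[0,0,0],[0,0,0]], twist=[[0,0,0],[0,0,0],[0,0,0]], grip=[0.4,0.4,0.4])

```text
time: 4.75
ee_pos: [0.5158, -0.3126, 0.0379]
tcp_rot: [-180.0, 0.1, 169.0]
wrist_force: [-0.0, -0.2, 6.3]
opening: 0.0549
grasp_force: 44.8
```

Call:
move_arm(offset=[[0,0,-2],[0,0,-3],[0,0,-3],[0,0,-3],[0,0,-1]], twist=[[0,0,0],[0,0,0],[0,0,0],[0,0,0],[0,0,0]], grip=[0.4,0.4,0.4,0.4,0.4])

```text
time: 5.25
ee_pos: [0.5159, -0.3127, 0.1596]
tcp_rot: [-179.9, 0.2, 169.0]
wrist_force: [0.2, 0.5, -3.1]
opening: 0.0555
grasp_force: 44.0
```

```bash
python3 plan.py .461 -.005 .14 88.1 15
```

```text
t 5.25 pos [ 0.5159 -0.3127  0.1596] rot [-179.9    0.2  169. ] q [-31.2  11.2   6.6  85.2  -0.  -20.2] twist/row [0.0001 0.0003 0.0941]
[[0.75, 1.94, 0.12], [0.93, 1.87, 0.13], [1.1, 1.77, 0.13], [1.26, 1.66, 0.13], [1.41, 1.53, 0.13]]
[[1.55, 1.39, 0.13], [1.67, 1.24, 0.13], [1.78, 1.08, 0.13], [1.88, 0.91, 0.13], [1.95, 0.72, 0.13]]
[[2.01, 0.54, 0.13], [2.05, 0.35, 0.13], [2.08, 0.15, 0.13], [2.08, -0.04, 0.13], [2.07, -0.24, 0.13]]
```

Call:
move_arm(offset=[[0.75,1.94,0],[0.93,1.87,0],[1.1,1.77,0],[1.26,1.66,0],[1.41,1.53,0]], twist=[[0,0,0.094],[0,0,0.094],[0,0,0.094],[0,0,0.094],[0,0,0.094]], grip=[0.4,0.4,0.4,0.4,0.4])

```text
time: 5.75
ee_pos: [0.4962, -0.2087, 0.155]
tcp_rot: [-180.0, -0.1, 141.9]
wrist_force: [0.8, 0.0, -2.9]
opening: 0.0553
grasp_force: 43.9
```

Call:
move_arm(offset=[[1.55,1.39,0],[1.67,1.24,0],[1.78,1.08,0],[1.88,0.91,0],[1.95,0.72,0]], twist=[[0,0,0.094],[0,0,0.094],[0,0,0.094],[0,0,0.094],[0,0,0.094]], grip=[0.4,0.4,0.4,0.4,0.4])

```text
time: 6.25
ee_pos: [0.4778, -0.1063, 0.1551]
tcp_rot: [-179.9, -0.0, 114.9]
wrist_force: [0.1, -0.1, -3.1]
opening: 0.0551
grasp_force: 43.9
```

Call:
move_arm(offset=[[2,0.54,0],[2.05,0.35,0],[2.08,0.15,0],[2.08,0,0],[2.05,-0.24,0]], twist=[[0,0,0.094],[0,0,0.094],[0,0,0.094],[0,0,0.094],[0,0,0.094]], grip=[0.4,0.4,0.4,0.4,0.4])

```text
time: 6.75
ee_pos: [0.4599, -0.0041, 0.1552]
tcp_rot: [-179.9, 0.0, 88.0]
wrist_force: [0.8, 0.1, -3.6]
opening: 0.0553
grasp_force: 43.9
```

```bash
python3 - <<'E'
from h import *
for n in("top","scene"):
    p=cam(n);C=cloud(p);hsv=cv2.cvtColor(p["color"],cv2.COLOR_RGB2HSV)
    m=(hsv[...,0]>18)&(hsv[...,0]<35)&(hsv[...,1]>110)&(C[...,2]>.13)&(C[...,2]<.2)&(abs(C[...,1])<.15)&(abs(C[...,0]-.46)<.1)&(p["depth"]>0)
    q=C[m];print(n,m.sum(),cv2.minAreaRect((q[:,:2]*1000).astype(np.float32)),q.mean(0),np.percentile(q[:,2],[5,50,95]))
    A=np.c_[q[:,:2]-q[:,:2].mean(0),np.ones(len(q))];print(np.linalg.lstsq(A,q[:,2],rcond=None)[0])
    save(p,n+"2")
o=bot.get_obs();print(o["ee_pos"],o["tcp_rot"])
E
```

```text
top 33 ((451.6666259765625, 73.06287384033203), (32.46285629272461, 4.798202037811279), 0.6508787870407104) [0.44923338 0.07261165 0.1556433 ] [0.15299792 0.15545431 0.1582297 ]
[0.01926162 0.01151127 0.1556433 ]
scene 787 ((467.74578857421875, -0.30066680908203125), (89.38645935058594, 169.22573852539062), 17.611909866333008) [0.46567294 0.02379941 0.15559401] [0.14597849 0.15616202 0.15853516]
[ 0.00037839 -0.01072722  0.15559401]
[ 0.45982527 -0.00323596  0.15531067] [-1.79925665e+02 -2.63482892e-02  8.82021382e+01]
```

View pics/scene2.png

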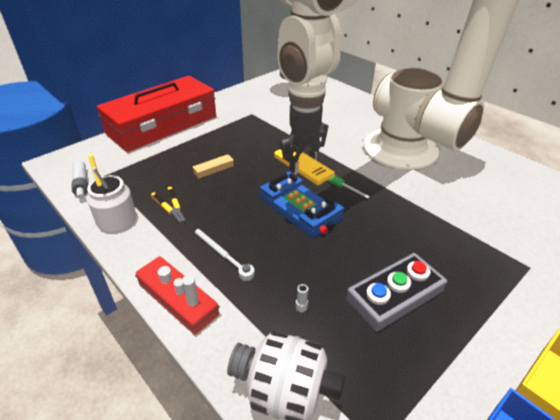

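```bash
python3 - <<'E'
from h import *
p=cam("scene");C=cloud(p);hsv=cv2.cvtColor(p["color"],cv2.COLOR_RGB2HSV)
o=bot.get_obs();print(o["ee_pos"],o["tcp_rot"])
m=(hsv[...,0]>18)&(hsv[...,0]<35)&(hsv[...,1]>150)&(C[...,2]>.154)&(C[...,2]<.163)&(abs(C[...,1])<.12)&(abs(C[...,0]-.46)<.06)&(p["depth"]>0)
q=C[m][:,:2]-np.array(o["ee_pos"])[:2];a=np.radians(88.1);u=np.array([np.cos(a),np.sin(a)]);v=np.array([u[1],-u[0]])
L=q@u;W=q@v
print(m.sum(),L.min(),L.max(),W.min(),W.max())
for lo in np.arange(-.09,.09,.015):
    k=(L>=lo)&(L<lo+.015)
    if k.sum()>3:print(round(lo,3),k.sum(),W[k].min().round(4),W[k].max().round(4))
E
```

```text
[ 0.46006747 -0.00415303  0.15539231] [-1.79938720e+02  3.83385839e-03  8.83726901e+01]
580 -0.0775873762907202 0.08205451500297488 -0.030075800095594345 0.029408262124595675
-0.09 8 0.0087 0.0258
-0.075 23 0.0079 0.0294
-0.06 8 0.0215 0.0274
-0.045 7 -0.0135 0.0275
-0.03 27 -0.028 0.0284
-0.015 50 -0.0288 0.0132
0.0 70 -0.0279 0.027
0.015 82 -0.0283 0.0276
0.03 88 -0.0285 0.0281
0.045 82 -0.0293 0.0284
0.06 94 -0.0301 0.0289
0.075 41 -0.0265 0.0271
```

Call:
move_arm(offset=[[-0.2,0.1,2],[0,0,2.5],[0,0,2],[0,0,1.5],[0,0,0]], twist=[[0,0,0],[0,0,0],[0,0,0],[0,0,0],[0,0,0]], grip=[0.4,0.4,0.4,0.4,0.4])

```text
time: 7.4
ee_pos: [0.4602, -0.0074, 0.074]
tcp_rot: [-179.8, 0.0, 88.2]
wrist_force: [0.1, 0.5, -3.2]
opening: 0.0553
grasp_force: 43.9
```

```bash
python3 - <<'E'
from h import *
p=cam("scene");x=cv2.resize(p["color"][120:260,210:390],None,fx=4,fy=4,interpolation=cv2.INTER_CUBIC);cv2.imwrite("pics/s3.png",x[...,::-1])
o=bot.get_obs();print(o["ee_pos"],o["tcp_rot"],o["wrist_force"])
E
```

```text
[ 0.46090651 -0.00732383  0.07550619] [-1.79894522e+02  8.00505708e-03  8.82337960e+01] [ 0.3541508  -0.51913869 -3.20208184]
```

View pics/s3.png

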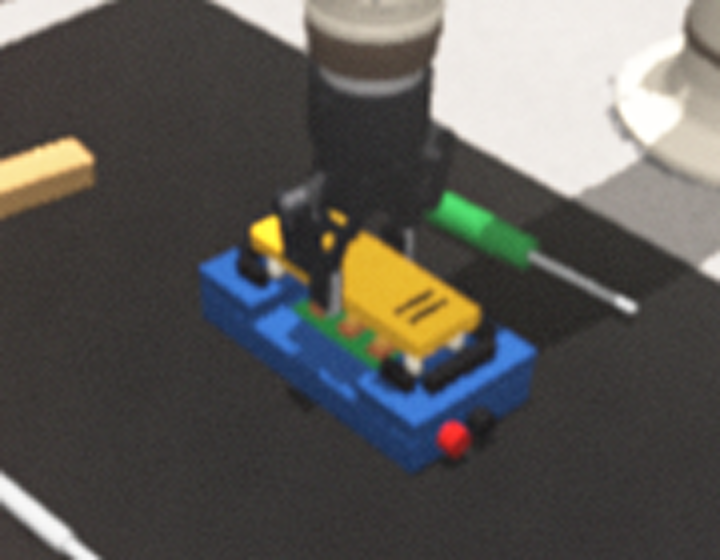

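```bash
cat > cov.py <<'E'
from h import *
import sys
def cov(zt,pics=1):
    a=np.radians(88.2);u=np.array([np.cos(a),np.sin(a)]);v=np.array([u[1],-u[0]])
    for n in("scene","top"):
        p=cam(n);C=cloud(p);hsv=cv2.cvtColor(p["color"],cv2.COLOR_RGB2HSV)
        s={"scene":np.array([.460,-.0042]),"top":np.array([.462,-.0052])}[n]
        m=(hsv[...,0]>18)&(hsv[...,0]<33)&(hsv[...,1]>150)&(abs(C[...,2]-zt)<.004)&(p["depth"]>0)
        q=C[m];d=q[:,:2]-s;k=(abs(d@u)<.1)&(abs(d@v)<.045);q=q[k];d=d[k];L=d@u;W=d@v
        print(n,k.sum(),"L",np.percentile(L,[.5,99.5]).round(4),"W",np.percentile(W,[1,99]).round(4),"z",np.median(q[:,2]).round(4))
        if k.sum()>200:print(" slopes/zc",np.linalg.lstsq(np.c_[L,W,L*0+1],q[:,2],rcond=None)[0].round(4), "rect",cv2.minAreaRect((d*1000).astype(np.float32)))
    o=bot.get_obs();print(o["time"],o["ee_pos"],o["tcp_rot"],o["wrist_force"])
if __name__=="__main__":cov(float(sys.argv[1]))
E
python3 cov.py .078
```

```text
scene 552 L [-0.08    0.0768] W [-0.0277  0.0295] z 0.077
 slopes/zc [ 0.0007 -0.0042  0.0769] rect ((0.5510158538818359, -2.2548675537109375), (160.51107788085938, 59.271305084228516), 88.60466766357422)
top 31 L [0.0691 0.0752] W [-0.0251  0.0038] z 0.078
7.55 [ 0.4619248  -0.00714828  0.07713344] [1.79942329e+02 2.27463409e-03 8.82316848e+01] [ 0.2924249   0.13368872 -2.90373972]
```

Call:
move_arm(offset=[[0.15,0,0.3],[0,0,0.3],[0,0,0.1],[0,0,0]], twist=[[0,0,0],[0,0,0],[0,0,0],[0,0,0]], grip=[0.4,0.4,0.4,0.4])

```text
time: 7.95
ee_pos: [0.4614, -0.0054, 0.0692]
tcp_rot: [-180.0, 0.0, 88.2]
wrist_force: [0.6, -0.1, -4.0]
opening: 0.055
grasp_force: 43.9
```

```bash
python3 cov.py .07
```

```text
scene 578 L [-0.0786  0.0793] W [-0.0269  0.0295] z 0.0706
 slopes/zc [ 0.0011 -0.0083  0.0705] rect ((0.6211147308349609, -0.345184326171875), (160.96534729003906, 59.77293014526367), 88.80997467041016)
top 27 L [0.0719 0.0777] W [-0.0255  0.0036] z 0.0705
8.05 [ 0.46153197 -0.00541691  0.06937607] [1.79991688e+02 4.02338851e-03 8.82272813e+01] [-0.29404518  0.85904979 -3.15681771]
```

Call:
move_arm(offset=[[0,0,0.1],[0,0,0.1],[0,0,0]], twist=[[0,0,0],[0,0,0],[0,0,0]], grip=[0.4,0.4,0.4])

```text
time: 8.35
ee_pos: [0.4614, -0.0054, 0.0671]
tcp_rot: [-180.0, 0.0, 88.2]
wrist_force: [0.5, 0.3, -2.9]
opening: 0.0549
grasp_force: 43.9
```

Call:
move_arm(offset=[[0,0,0.05],[0,0,0],[0,0,0],[0,0,0],[0,0,0]], twist=[[0,0,0],[0,0,0],[0,0,0],[0,0,0],[0,0,0]], grip=[0.4,0.4,0.8,0.8,0.8])

```text
time: 8.85
ee_pos: [0.4617, -0.0054, 0.0671]
tcp_rot: [180.0, -0.0, 88.2]
wrist_force: [0.0, -0.6, 0.6]
opening: 0.0683
grasp_force: 0.0
```

```bash
python3 cov.py .068
```

```text
scene 587 L [-0.0798  0.079 ] W [-0.0259  0.0298] z 0.068
 slopes/zc [-0.0008 -0.0104  0.0681] rect ((1.9816131591796875, -1.1232833862304688), (162.42779541015625, 57.57588195800781), 88.65242767333984)
top 27 L [0.0718 0.0777] W [-0.0254  0.0033] z 0.069
8.95 [ 0.46161711 -0.00539837  0.06694461] [ 1.79978900e+02 -5.83359325e-04  8.82255069e+01] [ 0.51724369 -0.42654785 -0.90429338]
```

Call:
move_arm(offset=[[0,0,-1],[0,0,-2.5],[0,0,-3],[0,0,0],[0,0,0]], twist=[[0,0,0],[0,0,0],[0,0,0],[0,0,0],[0,0,0]], grip=[0.8,0.8,0.8,0,0])

```text
time: 9.45
ee_pos: [0.462, -0.0054, 0.1329]
tcp_rot: [179.9, -0.0, 88.2]
wrist_force: [0.2, 0.4, -1.1]
opening: 0.0404
grasp_force: 0.0
```

Call:
move_arm(offset=[[0,0,0],[0,0,0],[0,0,0],[0,0,1],[0,0,1]], twist=[[0,0,0],[0,0,0],[0,0,0],[0,0,0],[0,0,0]], grip=[0,0,0,0,0])

```text
time: 9.95
ee_pos: [0.4614, -0.0054, 0.1108]
tcp_rot: [-180.0, -0.0, 88.2]
wrist_force: [-0.6, 0.5, 0.0]
opening: 0.0001
grasp_force: 0.0
```

```bash
python3 cov.py .068
```

```text
scene 819 L [-0.0804  0.079 ] W [-0.0257  0.0298] z 0.0681
 slopes/zc [-0.0018 -0.0069  0.0681] rect ((1.6326122283935547, -1.0527725219726562), (163.25088500976562, 59.07949447631836), 88.31521606445312)
top 21 L [0.0745 0.0779] W [-0.0252  0.0016] z 0.0675
10.05 [ 0.46045676 -0.00538928  0.10957826] [-1.79824084e+02  4.66526621e-03  8.82246295e+01] [-0.07495952 -0.08690441  0.16257903]
```

Call:
move_arm(offset=[[0,0.1,1],[0,0,0.7],[0,0,0.3],[0,0,0.3],[0,0,0]], twist=[[0,0,0],[0,0,0],[0,0,0],[0,0,0],[0,0,0]], grip=[0,0,0,0,0])

```text
time: 10.55
ee_pos: [0.4624, -0.0054, 0.0886]
tcp_rot: [-180.0, 0.0, 88.2]
wrist_force: [0.5, 0.4, 0.2]
opening: 0.0003
grasp_force: 0.0
```

Call:
move_arm(offset=[[0,0,0.3],[0,0,0.3],[0,0,0.1],[0,0,0]], twist=[[0,0,0],[0,0,0],[0,0,0],[0,0,0]], grip=[0,0,0,0])

```text
time: 10.95
ee_pos: [0.4625, -0.0054, 0.0817]
tcp_rot: [180.0, -0.0, 88.2]
wrist_force: [-0.5, -0.2, 1.0]
opening: -0.0002
grasp_force: 0.6
```

```bash
python3 cov.py .06
```

```text
scene 739 L [-0.085   0.0856] W [-0.0258  0.033 ] z 0.0597
 slopes/zc [-0.0015 -0.0149  0.0597] rect ((5.648138046264648, 0.8472213745117188), (173.4652557373047, 67.14996337890625), 88.50906372070312)
top 20 L [0.0726 0.0775] W [-0.0266  0.005 ] z 0.0598
11.05 [ 0.46255724 -0.00544454  0.08167193] [ 1.79996225e+02 -5.39902026e-05  8.82257535e+01] [0.07398801 0.43634114 1.19775436]
```

Call:
move_arm(offset=[[0,0,0.1],[0,0,0.1],[0,0,0.1],[0,0,0]], twist=[[0,0,0],[0,0,0],[0,0,0],[0,0,0]], grip=[0,0,0,0])

```text
time: 11.45
ee_pos: [0.4626, -0.0054, 0.08]
tcp_rot: [179.9, -0.0, 88.2]
wrist_force: [-6.2, -0.8, 15.0]
opening: 0.0004
grasp_force: 7.2
```

Call:
move_arm(offset=[[0,0,0.1],[0,0,0],[0,0,-2],[0,0,-3],[0,0,-2]], twist=[[0,0,0],[0,0,0],[0,0,0],[0,0,0],[0,0,0]], grip=[0,0,0,0,0])

```text
time: 11.95
ee_pos: [0.4626, -0.0054, 0.1491]
tcp_rot: [180.0, 0.0, 88.2]
wrist_force: [0.6, -0.9, -0.2]
opening: 0.0001
grasp_force: 0.0
```

```bash
python3 cov.py .058; python3 plan.py .5705 .3305 .15 88.2 14
```

```text
scene 896 L [-0.0849  0.086 ] W [-0.0266  0.0315] z 0.0583
 slopes/zc [ 0.0011 -0.0082  0.0582] rect ((2.7955856323242188, 0.5380859375), (174.4833221435547, 68.77854919433594), 87.94490814208984)
t 12.05 pos [ 0.4637 -0.0055  0.1503] rot [179.8  -0.   88.2] q [ -0.7  -7.9 -13.9  83.7  -0.   91.1] twist/row [ 0.0003 -0.      0.    ]
[[2.42, 0.69, 0.0], [2.42, 0.69, 0.0], [2.42, 0.69, 0.0], [2.42, 0.69, 0.0], [2.42, 0.69, 0.0]]
[[2.42, 0.69, 0.0], [2.42, 0.69, 0.0], [2.42, 0.69, 0.0], [2.42, 0.69, 0.0], [2.42, 0.69, 0.0]]
[[2.42, 0.69, 0.0], [2.42, 0.69, 0.0], [2.42, 0.69, 0.0], [2.42, 0.69, 0.0]]Traceback (most recent call last):
  File "cov.py", line 13, in <module>
    if __name__=="__main__":cov(float(sys.argv[1]))
                            ~~~^^^^^^^^^^^^^^^^^^^^
  File "cov.py", line 10, in cov
    print(n,k.sum(),"L",np.percentile(L,[.5,99.5]).round(4),"W",np.percentile(W,[1,99]).round(4),"z",np.median(q[:,2]).round(4))
                        ~~~~~~~~~~~~~^^^^^^^^^^^^^
    return _quantile_unchecked(
        a, q, axis, out, overwrite_input, method, keepdims, weights)
    return _ureduce(a,
                    func=_quantile_ureduce_func,
    ...<5 lines>...
                    overwrite_input=overwrite_input,
                    method=method)
    r = func(a, **kwargs)
    result = _quantile(arr,
                       quantiles=q,
    ...<2 lines>...
                       out=out,
                       weights=wgt)
    slices_having_nans = np.isnan(arr[-1, ...])
                                  ~~~^^^^^^^^^
IndexError: index -1 is out of bounds for axis 0 with size 0
```

Call:
move_arm(offset=[[2.4,0.7,0],[2.4,0.7,0],[2.4,0.7,0],[2.4,0.7,0],[2.4,0.7,0]], twist=[[0,0,0],[0,0,0],[0,0,0],[0,0,0],[0,0,0]], grip=[0,0,0,0,0])

```text
time: 12.55
ee_pos: [0.5011, 0.1144, 0.1465]
tcp_rot: [-179.9, 0.0, 88.2]
wrist_force: [-0.1, -0.8, 0.3]
opening: -0.0002
grasp_force: 0.0
```

Call:
move_arm(offset=[[2.4,0.7,0],[2.4,0.7,0],[2.4,0.7,0],[2.4,0.7,0],[2.4,0.7,0]], twist=[[0,0,0],[0,0,0],[0,0,0],[0,0,0],[0,0,0]], grip=[0,0,0,0,0])

```text
time: 13.05
ee_pos: [0.5398, 0.2332, 0.1463]
tcp_rot: [-179.9, 0.0, 88.2]
wrist_force: [-0.0, -0.6, 0.8]
opening: -0.0003
grasp_force: 0.0
```

Call:
move_arm(offset=[[2.4,0.7,0],[2.4,0.7,0],[2.4,0.7,0],[2.4,0.7,0],[0,0,0]], twist=[[0,0,0],[0,0,0],[0,0,0],[0,0,0],[0,0,0]], grip=[0,0,0,0,0])

```text
time: 13.55
ee_pos: [0.5708, 0.3295, 0.1455]
tcp_rot: [-179.9, 0.0, 88.3]
wrist_force: [-0.0, -0.0, -0.9]
opening: 0.0004
grasp_force: 0.0
```

```bash
python3 - <<'E'
from h import *
p=viewer.camera("scene");save(p,"s4");C=cloud(p);hsv=cv2.cvtColor(p["color"],cv2.COLOR_RGB2HSV)
o=bot.get_obs();print(o["ee_pos"])
m=(hsv[...,0]>18)&(hsv[...,0]<33)&(hsv[...,1]>150)&(C[...,2]>.053)&(C[...,2]<.063)&(abs(C[...,1])<.1)&(abs(C[...,0]-.46)<.05)
q=C[m];A=np.c_[q[:,:2]-q[:,:2].mean(0),np.ones(len(q))];print(np.linalg.lstsq(A,q[:,2],rcond=None)[0])
E
```

```text
[0.57049493 0.32814191 0.1457218 ]
[-6.23634964e-03  2.57020290e-05  5.80631987e-02]
```

View pics/s4.png

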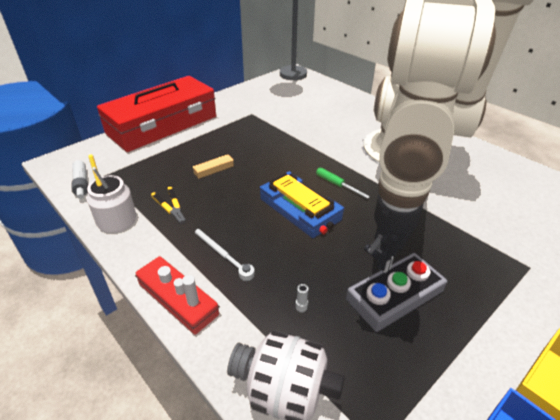

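Call:
move_arm(offset=[[0,0,3],[0,0,2.5],[0,0,0.4],[0,0,0.3],[0,0,0]], twist=[[0,0,0],[0,0,0],[0,0,0],[0,0,0],[0,0,0]], grip=[0,0,0,0,0])

```text
time: 14.1
ee_pos: [0.5711, 0.3271, 0.0866]
tcp_rot: [180.0, -0.0, 88.2]
wrist_force: [0.8, 0.2, -0.1]
opening: 0.0001
grasp_force: 0.0
```

Call:
move_arm(offset=[[0,0,0.2],[0,0,0.2],[0,0,0.2],[0,0,0]], twist=[[0,0,0],[0,0,0],[0,0,0],[0,0,0]], grip=[0,0,0,0])

```text
time: 14.5
ee_pos: [0.5714, 0.3276, 0.0804]
tcp_rot: [179.9, -0.0, 88.2]
wrist_force: [1.7, 1.2, 3.7]
opening: -0.0001
grasp_force: 1.7
```

Call:
move_arm(offset=[[0,0,0.2],[0,0,0.1],[0,0,0.1],[0,0,0]], twist=[[0,0,0],[0,0,0],[0,0,0],[0,0,0]], grip=[0,0,0,0])

```text
time: 14.9
ee_pos: [0.5715, 0.3276, 0.0779]
tcp_rot: [179.9, -0.1, 88.2]
wrist_force: [0.2, -1.8, 13.4]
opening: 0.0003
grasp_force: 7.2
```

Call:
move_arm(offset=[[0,0,-2],[0,0,-2],[0.5,-2.9,0],[0.5,-2.9,0],[0,0,0]], twist=[[0,0,0],[0,0,0],[0,0,0],[0,0,0],[0,0,0]], grip=[0,0,0,0,0])

```text
time: 15.4
ee_pos: [0.5103, 0.3396, 0.1155]
tcp_rot: [-179.9, 0.0, 88.3]
wrist_force: [1.5, 0.3, -0.1]
opening: -0.0001
grasp_force: 0.0
```

Call:
move_arm(offset=[[0,0,2],[0,0,1],[0,0,0.3],[0,0,0.2],[0,0,0.2]], twist=[[0,0,0],[0,0,0],[0,0,0],[0,0,0],[0,0,0]], grip=[0,0,0,0,0])

```text
time: 15.9
ee_pos: [0.5134, 0.339, 0.0792]
tcp_rot: [-180.0, -0.0, 88.2]
wrist_force: [-2.2, -1.6, 4.0]
opening: 0.0001
grasp_force: 2.1
```

Call:
move_arm(offset=[[0,0,0.1],[0,0,0.1],[0,0,0]], twist=[[0,0,0],[0,0,0],[0,0,0]], grip=[0,0,0])

```text
time: 16.2
ee_pos: [0.5133, 0.3391, 0.078]
tcp_rot: [180.0, -0.0, 88.2]
wrist_force: [-3.3, -3.4, 8.8]
opening: -0.0004
grasp_force: 4.5
```

Call:
move_arm(offset=[[0,0,0.1],[0,0,0],[0,0,-2],[0,0,-3],[0,0,-4]], twist=[[0,0,0],[0,0,0],[0,0,0],[0,0,0],[0,0,0]], grip=[0,0,0,0,0])

```text
time: 16.7
ee_pos: [0.5128, 0.3387, 0.1652]
tcp_rot: [-179.9, 0.1, 88.2]
wrist_force: [1.3, 1.0, 0.5]
opening: 0.0005
grasp_force: 0.0
```

Call:
move_arm(offset=[[0,0,-2],[0,0,0],[0,0,0]], twist=[[0,0,0],[0,0,0],[0,0,0]], grip=[0,0,0])

```text
time: 17.0
ee_pos: [0.5135, 0.3393, 0.1856]
tcp_rot: [180.0, -0.0, 88.2]
wrist_force: [0.4, -0.5, -0.4]
opening: -0.0001
grasp_force: 0.0
```

```bash
python3 - <<'E'
from h import *
o=bot.get_obs();print(o["time"],o["ee_pos"],o["wrist_force"])
print(bot.job_done())
E
```

```text
17.0 [0.51352414 0.33927272 0.18564027] [ 0.35767835 -0.50579067 -0.43789361]
the job is handed in; nothing more can be done
None
```

The cover measured home and level, and the blue then the green key were each pressed to the bottom judging by wrist force (13 N and 9 N). The red key was not touched, and the job was handed in at 17 s with the arm clear; the hand-in returned no verdict.

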